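# Fish the spray gun's air cap out from under the drying rack

### The job

The brass air cap of the spray gun has rolled under the low white drying rack. Take the flat hooked stick by its upright red grip, reach under the rack with it and drag the air cap out onto the open bench in front of the rack (the robot's side), fully clear of the rack, without touching the air cap with the gripper; leave the blue screw cap where it lies under the rack. Then let go of the stick, lying flat on the bench.

Things in the scene. Friction and masses are not known exactly. Their poses are not given: they have to be found in the camera images.
- rack: low white wire drying rack, fixed: 200 mm deep (its x), 360 wide (y), 46 high, 36 clear beneath. Origin on the bench under its centre; x points from its front edge (robot's side, at x = -100 mm) to its back, y left, z up. Open all round but for four 10 mm legs at x = +-95, y = +-174 mm. Thin colour cards lie on its back half; the hand can pass above it.
- stick_grip (a point): centre of the upright red grip (40 mm long in x, 18 wide in y, 52 high) of a flat aluminium hooked stick, 120 g, lying loose on the bench left of the rack. The point is 32 mm above the stick's underside; x points along the blade to the hook, y to the side the hook points to, z up. Blade 14 mm wide, 6 thick, from 24 mm behind to 171 mm ahead of the point.
- stick_hook (a point): pocket of the same stick's hook: where the centre of a 34 mm disc lies when nestled against blade and hook; 134 mm ahead (x) and 24 mm to the hook's side (y) of the grip's centre, 8 mm above the underside, same axes. The hook is a bar 12 mm wide, 6 thick, from the blade's end to +y, leaning back to the grip by 16 degrees; its tip is at y = 49, x = 145 to 157 mm from the grip.
- air_cap_mid (a point): brass air cap of a spray gun: a loose disc of 34 mm diameter with two small horns on top, 16 mm high in all, about 45 g, lying flat under the front half of the rack, 30 to 50 mm behind its front edge. This point is its centre, 8 mm above its underside; z up.
- blue_cap_mid (a point): blue plastic screw cap, loose, 34 mm diameter, 16 mm high, about 20 g, lying under the rack too, 130 mm or more to one side of the air cap; not wanted, to be left where it lies. This point is its centre, 8 mm above its underside; z up.
There are look-alikes about, which are no part of the job. Several things look just like the part that bears air_cap_mid: the one meant starts farthest to the robot's right. Leave any pink look-alike of the part that bears stick_grip alone.

How it is judged:
By the outcome, as a careful person would: the job done as asked, in the order asked, and still so for the second after the job is handed in, with the robot touching nothing.
It also fails if it takes over 43 s, if anything falls off the work surface, if the arm or the gripper's body presses on something with over 40 N, if the wrist force passes 120 N, or if a joint passes its speed limit or range.

### The arm

A 7-joint arm with a two-finger parallel gripper is mounted at the origin on the work surface. World frame = base frame: x ahead of the robot, y to its left, z up, the work surface at z = 0. Lengths are in m, angles in degrees, forces in N, time in s.
With the tool pointing down it reaches from about 0.425 to 0.95 m from the base axis. Payload 4.7 kg.
Tool frame: the origin (TCP) lies midway between the tips of the shut fingers; the grasp point (between the pads) lies 19 mm behind it (env.tcp_to_grasp is the distance from the TCP to the grasp point, in m); z points along the fingers, y is the line along which they close (so a half turn about z gives the same grasp; the last joint's range is limited). The gripper opens to 85 mm and grips with 20 to 120 N. Pads are 22 mm wide; open, the fingers measure 114 mm over their backs; the gripper's body (76 mm by 85 mm) begins 54 mm behind the grasp point. The pads swing forward as they close: fully open they stand 13 mm farther back than shut.
Start: joints at [72.428, 26.849, -2.785, 87.806, 1.381, 65.374, -4.715], TCP at [0.185, -0.649, 0.231] pointing down, gripper open.
Joint ranges: [-148.3, 148.3], [-19.14, 114.17], [-79.39, 73.82], [5.75, 140.21], [-59.74, 239.74], [12.07, 113.84], [-152.46, 152.46]. Speed limits (degrees/s): [147.25, 147.25, 180, 180, 180, 180, 180].

### API

Orientations are given as a 3x3 rotation matrix whose columns are the frame's x, y, z axes.
In Python, from plant import env, optics gives the robot as it stands. Calls block until the motion is done:
- env.reach(position, orientation): joint-space move of the TCP to a pose.
- env.move_straight(position, frame=None, speed=0.15, force_limit=None): straight line of the TCP; frame=None keeps the orientation; speed is the mean speed in m/s. With force_limit (N) it stops when the force on the tool has changed by that much, and returns True; else False.
- env.goto_joints(angles): joint-space move.
- env.gripper_to(opening): opening from 0.0 (shut) to 1.0 (fully open); the grip force is fixed at half the most; returns when the fingers have stopped.
- env.pause(seconds).
- env.solve_ik(position, orientation): joint angles nearest the present ones, or None.
- env.get_state(): the state.
- optics.capture(name): name is "scene" or "top" or "wrist"; returns the picture (420x560x3 uint8, red, green, blue); there is no depth.
- optics.camera_model(name): a dict with "fov_y" (degrees; the focal length in pixels is half the picture's height over the tangent of half this angle, whatever the lens; pixels are square), "cx", "cy" (the principal point, pixels), "world_to_cam" (4x4, takes a point from world to camera coordinates). Camera axes: x right, y down, z forward; pixel columns grow to the right and rows downward; lengths in m; the calibration is good to about 2 mm. A picture is of the moment at which its call begins: read the wrist's pose just before it. camera_model takes no time and is no camera call; for the wrist camera it gives the pose at the moment of the call.
A pose or a line that the arm cannot do raises env.Unreachable and nothing moves.
- env.close_job(): hands the job in; it is judged then, once.
The state is a dict: "time": time; "qpos": joint angles; "qvel": joint speeds; "joint_torque": joint torques, N m; "eef_pos": TCP position; "tool_rot": TCP orientation; "wrist_force": force on the tool from outside, world axes, zero at the start; "ft_torque": the same for the moment, N m; "grip_width": opening from 0.0 (shut) to 1.0 (fully open); "grip_force": force on a finger pad.
Only numpy, scipy, OpenCV 4.12 (cv2) and the standard library are available. Lean on these libraries where they do the work, as an engineer would, in place of code of your own. Each camera call takes 0.05 s, during which the arm holds its last target. There are 200 camera calls.

## Working session

There is one attempt and no reset: what is moved stays moved. The work goes in short steps, each a Python script; the robot and the scene stay as the last script left them, time stands still between calls to the robot, and variables do not carry over. Pictures are saved under pics/ and viewed, at most 10 in all, crops included, and the job is handed in when it is done.

```bash
ls; mkdir -p pics; python3 - <<'E'
from plant import env, optics
import cv2,numpy as np
for n in ("scene","top"):
    im=optics.capture(n); cv2.imwrite(f"pics/{n}0.png",im[:,:,::-1]); 
    m=optics.camera_model(n); print(n,m["fov_y"],m["cx"],m["cy"],{k:v for k,v in m.items() if k not in("fov_y","cx","cy")})
print(env.get_state()["time"])
E
```

```text
pics
scene 42.56090874104105 282.66732819545666 218.0310267185995 {'world_to_cam': array([[ 0.54564731,  0.83790205, -0.01375387, -0.38312616],
       [ 0.62748264, -0.41938935, -0.65603209, -0.22218962],
       [-0.55545886,  0.34933183, -0.75460766,  1.38559052],
       [ 0.        ,  0.        ,  0.        ,  1.        ]])}
top 46.701531084116226 275.13974086060557 206.86069235494384 {'world_to_cam': array([[-0.02097219, -0.99938613, -0.02806307,  0.16456379],
       [-0.99519743,  0.02355226, -0.09501245,  0.47100427],
       [ 0.09561507,  0.02593568, -0.99508045,  1.05707602],
       [ 0.        ,  0.        ,  0.        ,  1.        ]])}
0.1
```

View pics/scene0.png

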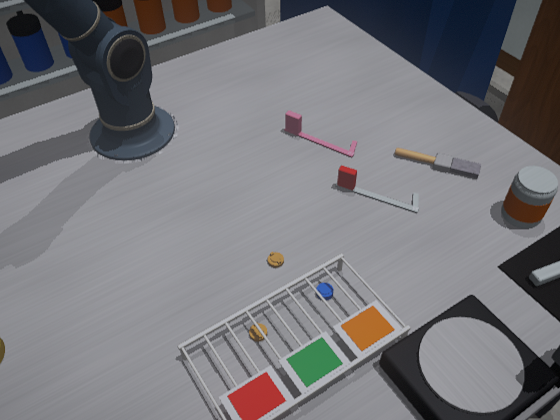

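View pics/top0.png

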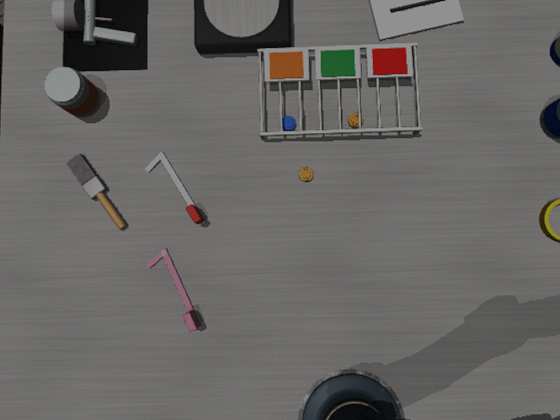

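The scene view shows a pink look-alike stick (red one's grip at (346,177)), two brass caps at (276,259) and (258,332), and the blue cap at (325,291).

In the top view (right = robot's right), brass cap candidates are:
- (306,174), on the open bench.
- (355,120), under the rack and farthest right. This is the one to take, and it fits the description.
- (555,220), a yellow ring that is too big to be a cap.

The stick with the red grip at (195,214) is the right one. The pink one at (191,320) is to be left alone. The blue cap is at (289,124). Next I check the choice in one close crop and measure.

```bash
cat > h.py <<'E'
import numpy as np, cv2
from plant import env, optics
def ray(n,u,v,m=None):
    m=m or optics.camera_model(n); W=np.array(m["world_to_cam"]); f=210/np.tan(np.radians(m["fov_y"]/2))
    R=W[:3,:3]; return -R.T@W[:3,3], R.T@np.array([(u-m["cx"])/f,(v-m["cy"])/f,1])
def onz(n,u,v,z,m=None):
    c,d=ray(n,u,v,m); return (c+d*(z-c[2])/d[2])[:2]
def tri(*obs):
    A=np.zeros((3,3));b=np.zeros(3)
    for n,u,v in obs:
        c,d=ray(n,u,v); d/=np.linalg.norm(d); P=np.eye(3)-np.outer(d,d); A+=P; b+=P@c
    return np.linalg.solve(A,b)
def blobs(im,lo,hi,amin=15):
    h=cv2.cvtColor(im,cv2.COLOR_RGB2HSV); k=cv2.inRange(h,np.array(lo),np.array(hi))
    n,l,s,c=cv2.connectedComponentsWithStats(k); return [(c[i].round(1).tolist(),s[i].tolist()) for i in range(1,n) if s[i,4]>=amin]
E
python3 - <<'E'
from h import *
t=cv2.imread("pics/top0.png")[:,:,::-1].copy(); s=cv2.imread("pics/scene0.png")[:,:,::-1].copy()
for n,im in(("top",t),("scene",s)):
    print(n,"brass",blobs(im,(10,120,90),(25,255,255))); print("blue",blobs(im,(105,150,80),(125,255,255)))
    print("red",blobs(im,(0,170,80),(4,255,255)),blobs(im,(176,170,80),(180,255,255)))
a=cv2.resize(t[140:235,135:230],None,fx=4,fy=4,interpolation=cv2.INTER_CUBIC)
b=cv2.resize(t[35:145,252:430],None,fx=4,fy=4,interpolation=cv2.INTER_CUBIC)[:, :]
o=np.zeros((600,800,3),np.uint8)
b=cv2.resize(t[100:190,255:430],None,fx=4,fy=4,interpolation=cv2.INTER_CUBIC)
o=np.zeros((380,400,3),np.uint8); o[:380,:380]=a
o=np.hstack([a,cv2.resize(b,(400,206))[:0].reshape(0,400,3)]) if 0 else a
b2=cv2.resize(t[105:185,290:385],None,fx=4,fy=4,interpolation=cv2.INTER_CUBIC)
o=np.zeros((380,760,3),np.uint8); o[:,:380]=a; o[:320,380:]=b2
cv2.imwrite("pics/crop1.png",o[:,:,::-1])
E
```

```text
top brass [([286.0, 64.9], [270, 52, 33, 27, 852]), ([353.2, 119.4], [348, 113, 11, 14, 108]), ([305.5, 173.7], [299, 167, 14, 14, 159]), ([110.3, 209.9], [97, 193, 27, 35, 212])]
blue [([288.8, 122.7], [284, 116, 12, 14, 128])]
red [([389.3, 61.1], [373, 48, 34, 27, 853]), ([193.0, 213.1], [186, 205, 15, 18, 129])] []
scene brass [([275.1, 258.7], [268, 252, 15, 14, 153]), ([367.1, 327.8], [341, 306, 53, 45, 1254]), ([256.3, 331.0], [251, 325, 12, 14, 55]), ([263.2, 328.2], [259, 324, 8, 11, 40]), ([251.6, 334.7], [249, 331, 6, 8, 23])]
blue [([324.9, 289.5], [317, 283, 16, 14, 159])]
red [([347.7, 169.8], [340, 166, 17, 8, 66]), ([256.2, 397.8], [228, 373, 57, 47, 1548])] []
```

View pics/crop1.png

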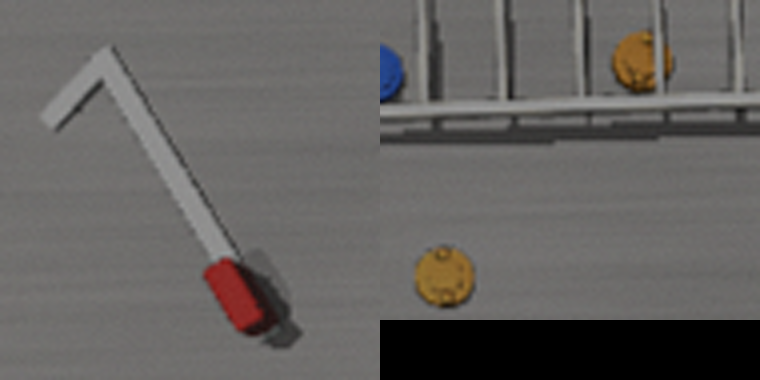

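Crop: the stick's grip top is at about (193.7,213.7), its outer elbow at (162.5,151.8), and the hook points left. The chosen brass cap (horns visible) is under the rack at (355.5,120.2), with the decoy on the open bench at (306,174).

```bash
python3 - <<'E'
from h import *
t=cv2.imread("pics/top0.png")[:,:,::-1].copy()
g=t.min(axis=2); h=cv2.cvtColor(t,cv2.COLOR_RGB2HSV)
roi=np.zeros_like(g); roi[145:207,140:200]=1
k=((g>135)&(roi>0)&(h[...,1]<40)).astype(np.uint8)
ys,xs=np.nonzero(k); print(len(xs))
P=np.array([onz("top",x,y,.006) for x,y in zip(xs,ys)])
grip=onz("top",193.7,213.7,.052); el=onz("top",162.5,151.8,.006); print("grip",grip,"elbow",el)
# blade pixels: within 10mm of line through grip->elbow
d=(el-grip)/np.linalg.norm(el-grip)
for _ in range(6):
    n=np.array([-d[1],d[0]]); s=(P-grip)@d; c=np.median((P-grip)@n*(1)) if _==0 else c
    o=(P-grip)@n; sel=(s<140)&(s<.135)&(abs(o-c)<.011)
    vx,vy,x0,y0=cv2.fitLine(P[sel].astype(np.float32),cv2.DIST_L2,0,.01,.01).ravel()
    d=np.array([vx,vy])*np.sign(vx); n=np.array([-d[1],d[0]]); c=(np.array([x0,y0])-grip)@n
print("yaw",np.degrees(np.arctan2(d[1],d[0])),"grip offset from blade line",-c, "blade end s",((P-grip)@d).max(), "hook tip n",((P-grip)@n).max()-c, sel.sum())
cap=onz("top",355.5,120.2,.014); print("cap",cap, tri(("top",355.5,120.2),("scene",257.5,331)), "decoy",onz("top",305.5,173.7,.014),"blue",onz("top",288.8,122.7,.014))
f=[onz("top",u,v,.044) for u,v in((262,134),(421,131),(262,48),(416,44))]; print("rack corners",f)
print("wrist tri grip", tri(("top",193.7,213.7),("scene",347.7,169.8)))
E
```

```text
341
grip [0.46119307 0.33077134] elbow [0.60983473 0.41122995]
yaw 31.141525 grip offset from blade line 2.6906740736173482e-05 blade end s 0.17030839715333254 hook tip n 0.04486193683017485 203
cap [ 0.66921193 -0.03264769] [ 0.67086491 -0.03423816  0.00693787] decoy [0.5491355 0.084185 ] blue [0.66774892 0.11906568]
rack corners [array([0.63567707, 0.17924673]), array([ 0.63261209, -0.17069917]), array([0.83340137, 0.17560592]), array([ 0.83122559, -0.169381  ])]
wrist tri grip [0.46115218 0.33056124 0.05503716]
```

```bash
cat >> h.py <<'E'
def rot(yaw,s=1):
    a=np.radians(yaw); y=s*np.array([-np.sin(a),np.cos(a),0]); z=np.array([0,0,-1.]); return np.column_stack([np.cross(y,z),y,z])
S=-1
E
python3 - <<'E'
from h import *
for s in (1,-1):
    for p,w in (((.461,.331,.15),31.1),((.461,.331,.013),31.1),((.44,-.118,.08),0),((.556,-.118,.014),0),((.556,-.057,.014),0),((.436,-.057,.014),0),((.436,-.057,.15),0)):
        q=env.solve_ik(np.array(p),rot(w,s)); print(s,p,None if q is None else np.round(q,0))
E
```

```text
1 (0.461, 0.331, 0.15) [  7.  39. -67. 105.  40.  64.  46.]
1 (0.461, 0.331, 0.013) [  6.  55. -68. 110.  60.  61.  32.]
1 (0.44, -0.118, 0.08) [ 48.  26. -46. 123.  28.  42.  73.]
1 (0.556, -0.118, 0.014) [ 35.  39. -37. 111.  34.  42.  68.]
1 (0.556, -0.057, 0.014) [ 30.  38. -39. 112.  35.  42.  61.]
1 (0.436, -0.057, 0.014) [ 32.  30. -37. 127.  34.  32.  60.]
1 (0.436, -0.057, 0.15) [ 50.  19. -56. 121.  21.  50.  71.]
-1 (0.461, 0.331, 0.15) [   8.   40.  -69.  105.   41.   65. -135.]
-1 (0.461, 0.331, 0.013) [  -8.   41.  -44.  111.   40.   45. -134.]
-1 (0.44, -0.118, 0.08) [ 26.  20. -19. 124.  11.  37. -91.]
-1 (0.556, -0.118, 0.014) [ 17.  33. -12. 112.  12.  36. -93.]
-1 (0.556, -0.057, 0.014) [  13.   33.  -15.  113.   14.   36. -101.]
-1 (0.436, -0.057, 0.014) [  17.   26.  -19.  128.   17.   28. -105.]
-1 (0.436, -0.057, 0.15) [ 28.  13. -30. 122.   9.  47. -97.]
```

```bash
sed -i 's/^S=-1/S=1/' h.py; python3 - <<'E'
from h import *
env.reach(np.array([.461,.331,.15]),rot(31.1,S))
m=optics.camera_model("wrist"); im=optics.capture("wrist"); cv2.imwrite("pics/w1.png",im[:,:,::-1])
st=env.get_state(); print(st["time"],st["eef_pos"],np.round(st["qpos"]))
for lo,hi in (((0,170,60),(6,255,255)),((176,170,60),(180,255,255))):
    for c,s in blobs(im,lo,hi,200): print(c,s,onz("wrist",*c,.045,m))
E
```

```text
3.7083 [0.46148603 0.33041104 0.14988555] [  7.  39. -67. 105.  40.  64.  46.]
[277.3, 211.2] [266, 186, 23, 51, 1127] [0.46414694 0.33457744]
```

View pics/w1.png

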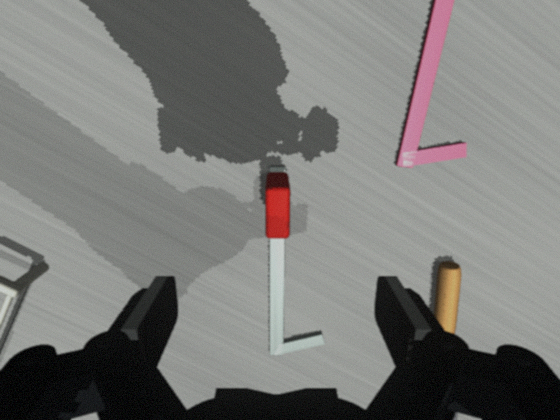

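The wrist view shows the red grip at (277,212), midway between the fingers, with the blade upright in the image at x≈277, so it is aligned. Grasping now.

```bash
python3 - <<'E'
from h import *
p=np.array([.462,.332,.013])
print(env.move_straight(p,speed=.12,force_limit=15)); 
env.gripper_to(0.0); st=env.get_state(); print(st["time"],st["eef_pos"],st["grip_width"],st["grip_force"])
env.move_straight(np.array([.462,.332,.083]),speed=.12)
env.move_straight(np.array([.445,-.118,.083]),rot(0,S),speed=.15)
st=env.get_state(); print(st["time"],st["eef_pos"],st["grip_width"],st["grip_force"],np.round(st["qpos"]))
im=optics.capture("top"); a=cv2.resize(im[95:225,250:430],None,fx=4,fy=4,interpolation=cv2.INTER_CUBIC); cv2.imwrite("pics/t2.png",a[:,:,::-1])
print(onz("top",250,95,.08))
E
```

```text
False
5.625 [0.46216919 0.33205515 0.01321692] 0.20437620074029364 58.86854946613312
9.5083 [ 0.4450651  -0.11754613  0.08303461] 0.20414588457818122 58.39973509311676 [ 59.  33. -63. 122.  40.  49.  61.]
[0.71325047 0.20179725]
```

View pics/t2.png

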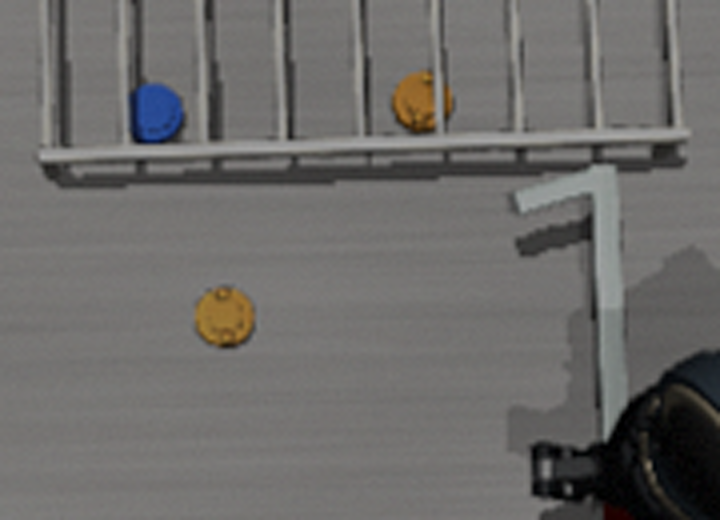

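The stick is held straight in front of the rack, with its hook tip at crop (520,205), to the right of the cap at (422,102). Next: lower it, slide in, sweep left, pull out.

```bash
python3 - <<'E'
from h import *
print("end",onz("top",403.4,137,.076))
mv=lambda *p,**k: print(env.move_straight(np.array(p),**k),np.round(env.get_state()["wrist_force"],1))
mv(.445,-.118,.0145,speed=.1,force_limit=8)
z=env.get_state()["eef_pos"][2]; print(z)
z=max(z,.0135)
mv(.556,-.118,z,speed=.08,force_limit=15)
mv(.556,-.060,z,speed=.06,force_limit=15)
print(env.get_state()["time"],env.get_state()["eef_pos"])
im=optics.capture("top"); a=cv2.resize(im[95:225,250:430],None,fx=4,fy=4,interpolation=cv2.INTER_CUBIC); cv2.imwrite("pics/t3.png",a[:,:,::-1])
E
```

```text
end [ 0.61271646 -0.1238821 ]
True [-1.3 -0.9  4.8]
0.013154478253774752
True [-1.8 -1.   5.1]
True [-1.9 -1.2  5.9]
10.9833 [ 0.44361184 -0.117861    0.01311952]
```

View pics/t3.png

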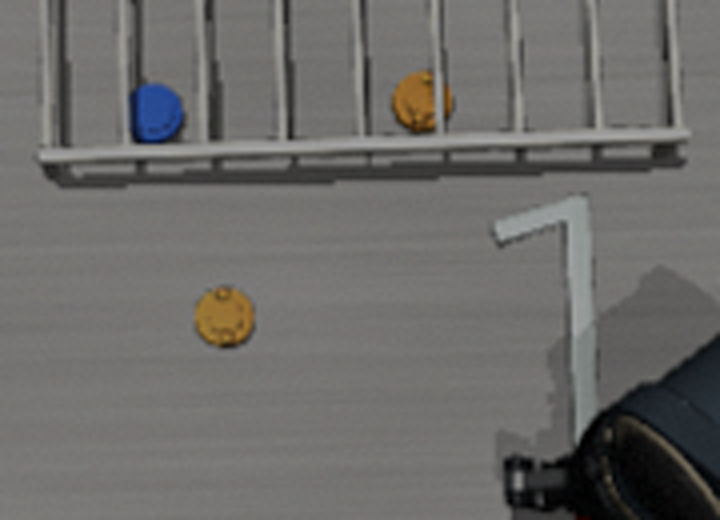

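The stick lies flat just in front of the rack and nothing has been disturbed. The guard tripped on the touchdown and start transients, so I raise it 2 mm and go on.

```bash
python3 - <<'E'
from h import *
mv=lambda *p,**k: print(env.move_straight(np.array(p),**k),np.round(env.get_state()["wrist_force"],1),np.round(env.get_state()["eef_pos"],4))
z=.015
mv(.444,-.118,z,speed=.05)
mv(.556,-.118,z,speed=.08,force_limit=35)
if abs(env.get_state()["eef_pos"][0]-.556)<.004:
    mv(.556,-.059,z,speed=.05,force_limit=35)
print(env.get_state()["time"])
im=optics.capture("top"); a=cv2.resize(im[95:225,250:430],None,fx=4,fy=4,interpolation=cv2.INTER_CUBIC); cv2.imwrite("pics/t4.png",a[:,:,::-1])
E
```

```text
False [-0.7  0.5 -1.8] [ 0.4441 -0.1181  0.015 ]
False [ 0.5  0.  -0.3] [ 0.5554 -0.1181  0.0149]
False [ 0.2  0.7 -0.1] [ 0.556  -0.0594  0.0149]
14.1667
```

View pics/t4.png

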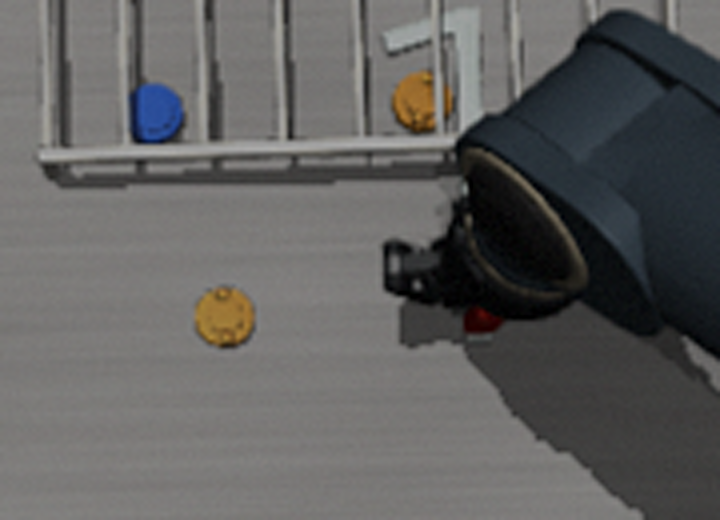

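The cap at crop (422,102) now sits between blade and hook. Pulling it out.

```bash
python3 - <<'E'
from h import *
mv=lambda *p,**k: print(env.move_straight(np.array(p),**k),np.round(env.get_state()["wrist_force"],1),np.round(env.get_state()["eef_pos"],4))
mv(.438,-.059,.015,speed=.04,force_limit=35)
mv(.438,-.059,.0132,speed=.01)
print(env.get_state()["time"])
im=optics.capture("top"); a=cv2.resize(im[95:225,250:430],None,fx=4,fy=4,interpolation=cv2.INTER_CUBIC); cv2.imwrite("pics/t5.png",a[:,:,::-1])
E
```

```text
False [-0.1 -0.1 -0.6] [ 0.4381 -0.059   0.015 ]
False [-2.  -1.3  3. ] [ 0.4381 -0.059   0.0133]
17.65
```

View pics/t5.png

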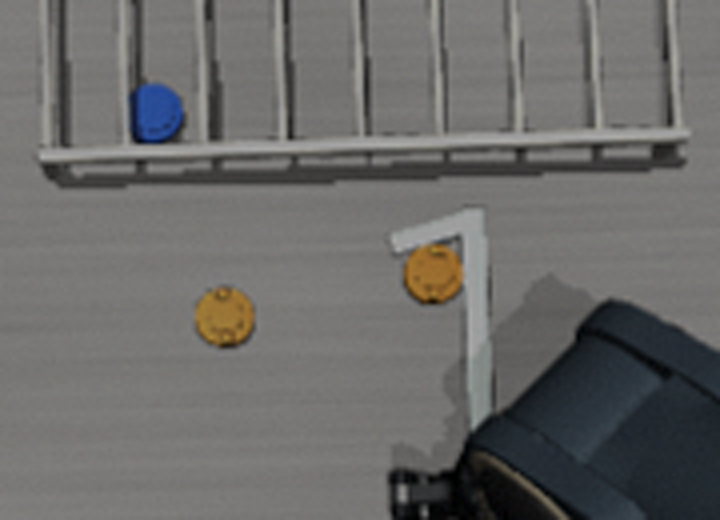

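The cap at crop (433,273) is out in front and clear of the rack, and the blue cap has not moved. Releasing and backing off.

```bash
python3 - <<'E'
from h import *
env.gripper_to(0.6); env.pause(.2)
env.move_straight(np.array([.438,-.059,.17]),speed=.1)
env.pause(.3); print(env.get_state()["time"])
t=optics.capture("scene"); cv2.imwrite("pics/s6.png",t[:,:,::-1])
t=optics.capture("top"); 
print(blobs(t,(10,120,90),(25,255,255)),[onz("top",*c,.014) for c,s in blobs(t,(10,120,90),(25,255,255))])
E
```

```text
20.3417
[([286.0, 64.9], [270, 52, 33, 27, 851]), ([357.8, 162.9], [351, 156, 14, 14, 163]), ([305.5, 173.8], [299, 167, 14, 14, 162]), ([110.8, 210.3], [97, 193, 28, 36, 221])] [array([0.80421894, 0.12230228]), array([ 0.57073483, -0.03420732]), array([0.54890739, 0.08419113]), array([0.47657908, 0.5269387 ])]
```

View pics/s6.png

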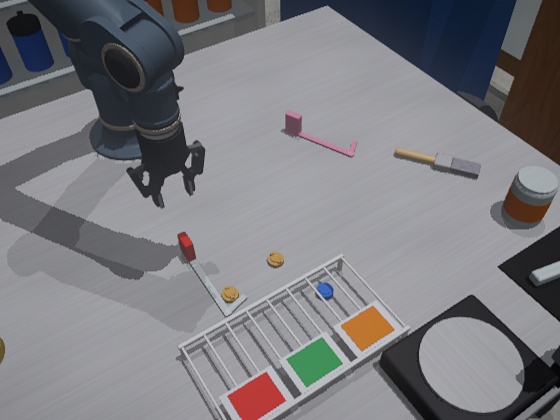

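The stick lies flat, with its grip at (187,247). The cap at (230,294) is out in front of the rack (far edge 0.588 against the rack's front at 0.633), and everything else is as it was. Handing in.

```bash
python3 -c "
from plant import env
print(env.close_job())"
```

```text
the job is handed in; nothing more can be done
None
```

The job is handed in at about 20 s of the 43 s allowed: the air cap lies about 45 mm clear in front of the rack, the stick is released flat on the bench, and the blue cap and look-alikes were left alone.

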